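# Lay out a lash worker's place

### The job

Lay out the next worker's place: first lay the long black case lengthwise on the middle of the grey pad, then the short case on top of it, centred and lined up. Stand the pot on the tube rack, midway between the two bundles and midway along the tubes, and the open cup on the table to the left of the pad (seen from the robot), level with the middle of its left edge, about 30 mm clear of it. Let go of everything and leave the scissors, tweezers and tape alone.

Things in the scene. Friction and masses are not known exactly. Their poses are not given: they have to be found in the camera images.
- long_case: The longer of two loose flat black cases with a white top with black stripes: 96 mm long (its y axis), 46 mm wide (x), 22 mm high, about 90 g. Origin: centre of the underside, z up.
- short_case: The shorter of the two loose flat black cases, same look: 60 mm long (its y axis), 46 mm wide (x), 22 mm high, about 60 g. Origin: centre of the underside, z up.
- pot: Loose closed round glue pot, amber glass with a black cap: 38 mm diameter all the way up, 42 mm high, about 80 g. Origin: centre of the underside, z up.
- cup: Loose open round steel cup with straight sides: 50 mm outer diameter, 60 mm high, wall 3 mm, about 120 g. Origin: centre of the underside, z up.
- pad: Fixed plain grey slab on the table: 130 mm long (its y axis, pointing to the left as seen from the robot), 90 mm wide (x, away from the robot), 10 mm high. Origin: centre of the underside, on the table; its top is 10 mm above. It may be turned by up to 17 degrees; left of the pad means along its own y axis.
- rack: Fixed brown wooden board, 180 mm long (its y axis), 80 mm wide (x), 6 mm thick, carrying two bundles of five short steel tubes, one at each end; the tubes run along x over the board's whole width, and each bundle is 36 mm wide and reaches 28 mm above the table. Between the bundles 104 mm of the board is bare. Origin: centre of the underside, on the table; its top is 6 mm above. May be turned by up to 17 degrees.
- scissors: Bystander: loose scissors with two red finger rings, about 145 mm long, lying flat. Origin: between rings and blades, on the table. Leave alone.
- tweezers: Bystander: loose steel tweezers, 133 mm long along x, lying flat. Origin: near the middle, on the table. Leave alone.
- tape_roll: Bystander: loose roll of clear tape, 70 mm diameter, 20 mm high, lying flat. Origin: centre of the underside. Leave alone.
Mind the look-alikes: they are no part of the job. Leave any red look-alike of the long_case alone. What is shaped like the cup but purple is not meant.

How it is judged:
By the outcome, as a careful person would: the job done as asked, in the order asked, and still so for the second after the job is handed in, with the robot touching nothing.
It also fails if it takes over 99 s, if anything falls off the work surface, if the arm or the gripper's body presses on something with over 40 N, if the wrist force passes 120 N, or if a joint passes its speed limit or range.

### The arm

A 6-joint arm with a two-finger parallel gripper is mounted at the origin on the work surface. World frame = base frame: x ahead of the robot, y to its left, z up, the work surface at z = 0. Lengths are in m, angles in degrees, forces in N, time in s.
With the tool pointing down it reaches from about 0.3 to 0.75 m from the base axis. Payload 8.5 kg.
Tool frame: the origin (TCP) lies between the finger pads; the fingertips stand env.finger_overhang ahead of it and the grasp point (between the pads) lies 2 mm behind it (env.finger_overhang is the distance from the TCP to the fingertips, in m); z points along the fingers, y is the line along which they close (so a half turn about z gives the same grasp; the last joint's range is limited). The gripper opens to 85 mm and grips with 20 to 120 N. Pads are 22 mm wide; open, the fingers measure 114 mm over their backs; the gripper's body (76 mm by 85 mm) begins 54 mm behind the grasp point. The pads swing forward as they close: fully open they stand 13 mm farther back than shut.
Start: joints at [-85.159, 21.807, 74.336, -0, 83.858, -12.336], TCP at [0.162, -0.525, 0.248] pointing down, gripper open.
Joint ranges: [-178.18, 178.18], [-50.72, 133.34], [12.68, 142.11], [-81.47, 261.47], [9.98, 163.14], [-165.26, 165.26]. Speed limits (degrees/s): [136.94, 136.94, 180, 180, 180, 180].

### API

Orientations are given as a 3x3 rotation matrix whose columns are the frame's x, y, z axes.
In Python, from rig import env gives the robot as it stands. The module is installed in compiled form; this text tells all that it offers.
- The arm moves only by the tool jog_arm, never from a script. Its arguments are lists of equal length, an entry for each row: "hand": the finger opening in m, from 0 to 0.0854; "travel": the shift along the world's x, y, z in m, a list of three; "yaw": the turn about the world's z in rad. A call has exactly 5 rows; each row shifts and turns the commanded pose from where the row before left it; what a row does not reach is not made up. A row lasts 1/8 s, in which the tool goes at most 62.5 mm and 10.7 degrees, less where a joint would pass 70% of its speed; a pose out of reach is approached as far as the arm can. A call is refused whole if a number of a shift passes 0.0625 or a number of a turn 0.188, either way. A call with a gripper value outside its range is refused whole. The fingers move at their own pace and stop on an object; "grip_force" is the grip in N (left out, the last holds). Time passes only in rows, so rows that do not move let the fingers close, or fill a call up. It gives the time, the measured TCP pose, the force, the opening and the grip force at its end, in the units of the state.
- env.observe(): the state, without advancing time (a new reading comes with each control period).
- env.get_image(name): name is "scene" or "top" or "wrist"; returns the picture (480x640x3 uint8, red, green, blue); there is no depth.
- env.calibration(name): a dict with "fx", "fy", "cx", "cy" (pixels), "position" and "rotation" of the camera in the world; the wrist camera has in their place "hand_eye" (4x4, takes a point from camera to tool coordinates, whose origin is the TCP and whose axes are the flange's). Camera axes: x right, y down, z forward; pixel columns grow to the right and rows downward; lengths in m; the calibration is good to about 2 mm. The wrist camera is an equidistant fisheye: a pixel r from the principal point sees the ray r / f radians off the axis. A picture is of the moment at which its call begins: read the wrist's pose just before it. calibration takes no time and is no camera call.
- env.close_job(): hands the job in; it is judged then, once.
The state is a dict: "time_s": time; "q": joint angles; "qvel": joint speeds; "joint_efforts": joint torques, N m; "position": TCP position; "tool_rot": TCP orientation; "ft_force": force on the tool from outside, world axes, zero at the start; "wrist_torque": the same for the moment, N m; "grip_width": finger opening in m; "gripper_force": force on a finger pad.
Only numpy, scipy, OpenCV 4.12 (cv2) and the standard library are available. Lean on these libraries where they do the work, as an engineer would, in place of code of your own. Each camera call takes 0.05 s, during which the arm holds its last target. There are 200 camera calls.

## Working session

There is one attempt and no reset: what is moved stays moved. The work goes in short steps, Python scripts to look and compute and a tool call to move; the robot and the scene stay as the last step left them, time stands still between calls to the robot, and variables do not carry over. Pictures are saved under pics/ and viewed, at most 14 in all, crops included, and the job is handed in when it is done.

Besides the shell and the picture viewer there is one more tool, called after "Emit:" as name(argument=value, ...) on one line, values as JSON. jog_arm: Moves the arm, as the interface text tells. Its arguments: {"type":"object","properties":{"hand":{"type":"array"},"travel":{"type":"array"},"yaw":{"type":"array"},"grip_force":{"type":"number"}},"required":["hand","travel","yaw"]}

```bash
mkdir -p pics
cat > h.py <<'E'
from rig import env
import numpy as np, cv2
np.set_printoptions(precision=4,suppress=True)
def ray(cal,u,v):
    d=np.array([(u-cal['cx'])/cal['fx'],(v-cal['cy'])/cal['fy'],1.])
    return np.array(cal['position']),np.array(cal['rotation'])@d
def onz(name,pts,z):
    cal=env.calibration(name);out=[]
    for u,v in pts:
        o,d=ray(cal,u,v);out.append(o+d*(z-o[2])/d[2])
    return np.array(out)
def save(name,f):
    im=env.get_image(name);cv2.imwrite('pics/'+f,im[:,:,::-1]);return im
E
python3 - <<'E'
from h import *
for n in('scene','top'):
    save(n,n+'0.png');c=env.calibration(n);print(c)
print(env.calibration('wrist'),env.finger_overhang,env.observe())
E
```

```text
{'fx': 515.9153678553337, 'fy': 515.9153678553337, 'cx': 316.49870221243134, 'cy': 244.08785109204257, 'position': array([1.3585, 0.4028, 0.7242]), 'rotation': array([[-0.4746,  0.5303, -0.7026],
       [ 0.88  ,  0.3051, -0.3641],
       [ 0.0213, -0.791 , -0.6114]])}
{'fx': 444.3421461991025, 'fy': 444.3421461991025, 'cx': 319.0550170271695, 'cy': 239.38120891259535, 'position': array([ 0.4279, -0.0142,  0.9697]), 'rotation': array([[ 0.0136, -0.9869,  0.1605],
       [-0.9996, -0.0093,  0.0274],
       [-0.0255, -0.1608, -0.9867]])}
{'fx': 371.64829954431775, 'fy': 371.64829954431775, 'cx': 316.7627098804836, 'cy': 234.43608444872953, 'hand_eye': array([[-0.0002, -0.9614, -0.2751,  0.0692],
       [ 1.    , -0.0001, -0.0003,  0.0006],
       [ 0.0003, -0.2751,  0.9614, -0.126 ],
       [ 0.    ,  0.    ,  0.    ,  1.    ]])} 0.017 {'time_s': 0.1, 'q': array([-85.1589,  21.8367,  74.3765,   0.0004,  83.8573, -12.3344]), 'qvel': array([-0.0415, -0.1065, -0.0375,  0.0883, -0.0148,  0.0267]), 'joint_efforts': array([  0.004 , -44.9215, -23.1656,  -0.0001,   0.0036,   0.    ]), 'position': array([ 0.1624, -0.5252,  0.2478]), 'tool_rot': array([[ 0.9554,  0.2953, -0.0001],
       [ 0.2953, -0.9554,  0.0012],
       [ 0.0003, -0.0012, -1.    ]]), 'ft_force': array([-0.6208,  0.2644, -0.1415]), 'wrist_torque': array([0.0504, 0.0263, 0.052 ]), 'gripper_force': 0.0, 'grip_width': 0.08560039430695753}
```

View pics/top0.png

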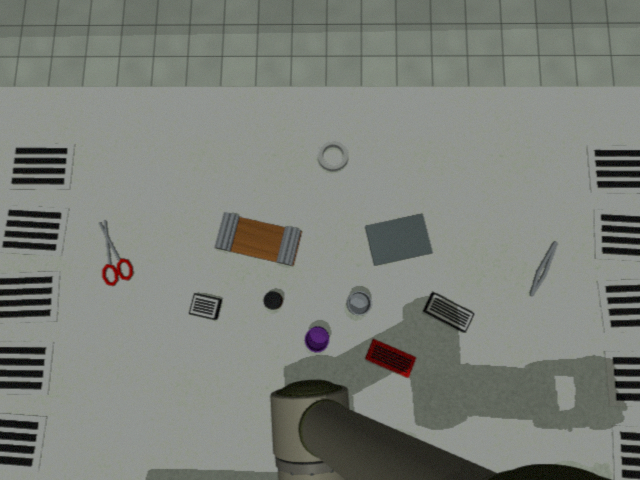

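View pics/scene0.png

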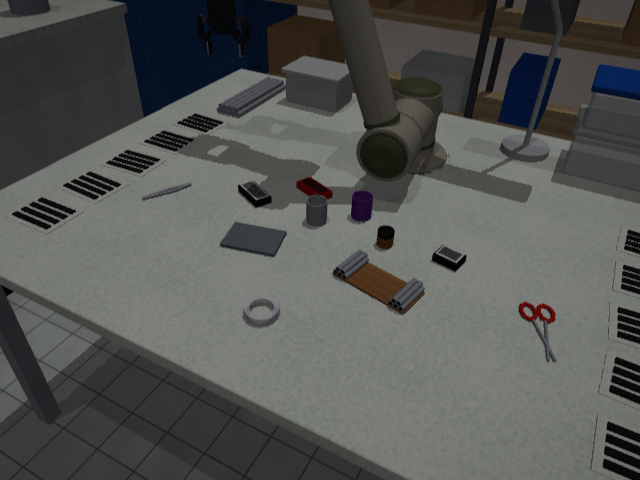

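Candidates in the top picture:
- **Long case:** black (448,311), versus the red look-alike (390,357).
- **Short case:** (205,306).
- **Cup:** steel (358,302), versus the purple one (317,338).
- **Pot:** (273,300).
- **Fixed things:** pad (398,239) and rack (258,239).
- **Bystanders:** tape (333,156), scissors (115,255), tweezers (543,268).

I choose the black, steel and amber ones, and check them in one close crop.

Run:
```python
from h import *
im=cv2.imread('pics/top0.png')
hsv=cv2.cvtColor(im,cv2.COLOR_BGR2HSV)
def rect(name,m,box,z):
    x0,y0,x1,y1=box;mm=np.zeros(m.shape,np.uint8);mm[y0:y1,x0:x1]=m[y0:y1,x0:x1]
    cs,_=cv2.findContours(mm,cv2.RETR_EXTERNAL,cv2.CHAIN_APPROX_NONE)
    c=max(cs,key=cv2.contourArea)
    w=onz('top',c.reshape(-1,2).astype(float),z)[:,:2]
    r=cv2.minAreaRect((w*1000).astype(np.float32));print(name,r,cv2.contourArea(c))
    return c
V=hsv[...,2];S=hsv[...,1];H=hsv[...,0]
print('bg',im[260,340],'pad',im[240,398],'rack',im[240,262],'shadow',im[380,430],'case',im[322,462],'cup',im[290,358], im[302,358])
dark=cv2.morphologyEx((V<70).astype(np.uint8),cv2.MORPH_CLOSE,np.ones((7,7)))
cs=[rect('long',dark,(420,285,478,335),.022),rect('short',dark,(183,285,228,325),.022),
rect('pot',(V<70).astype(np.uint8),(258,285,290,315),.042),
rect('pad',((V<im[240,398].max()+18)&(S>25)).astype(np.uint8),(355,205,440,272),.010),
rect('rackbrown',((S>100)).astype(np.uint8),(210,205,305,270),.006)]
o=im.copy()
crop=cv2.resize(o[200:350,180:480],None,fx=2.66,fy=2.66,interpolation=cv2.INTER_CUBIC)
cv2.imwrite('pics/crop0.png',crop)
```

```text
bg [142 147 143] pad [83 81 73] rack [21 64 99] shadow [ 93 104  99] case [48 51 49] cup [ 96 106  98] [125 122 117]
long ((431.1688232421875, -259.118408203125), (97.57437133789062, 48.17618942260742), 62.86512756347656) 979.5
short ((436.41815185546875, 251.5074462890625), (61.9902229309082, 45.557796478271484), 78.18782043457031) 527.0
pot ((451.491455078125, 105.4735336303711), (34.989013671875, 37.62073516845703), 0.7681172490119934) 247.0
pad ((586.74365234375, -159.5255126953125), (89.0206069946289, 127.3208999633789), 13.199859619140625) 2175.0
rackbrown ((584.61962890625, 149.05084228515625), (103.88772583007812, 78.85253143310547), 77.61853790283203) 1572.5
```

View pics/crop0.png

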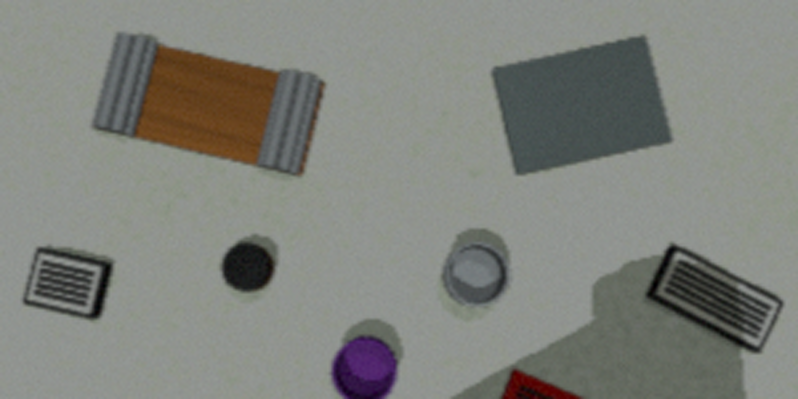

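The crop shows the black long case at right (715,298), the short case at left (68,283), the amber/black-capped pot (247,267), and the open steel cup (475,273). The purple cup and red case are clearly separate. Sizes measured 97x48, 62x46, 89x127 and 104x79, and all agree with the description. Moving above the long case.

Emit:
jog_arm(hand=[0.085, 0.085, 0.085, 0.085, 0.085], travel=[[0.027, 0.027, -0.012], [0.027, 0.027, -0.012], [0.027, 0.027, -0.012], [0.027, 0.027, -0.012], [0.027, 0.027, -0.012]], yaw=[0.08, 0.08, 0.08, 0.08, 0.08], grip_force=40)

```text
time_s: 0.72
position: [0.2981, -0.3894, 0.1877]
tool_rot: [[0.763, 0.646, -0.0], [0.646, -0.763, 0.0], [0.0, -0.001, -1.0]]
ft_force: [0.2, -0.8, -0.0]
grip_width: 0.0848
gripper_force: 0.0
```

Emit:
jog_arm(hand=[0.085, 0.085, 0.085, 0.085, 0.085], travel=[[0.033, 0.033, -0.015], [0.033, 0.033, -0.015], [0.033, 0.033, -0.015], [0.033, 0.033, -0.015], [0, 0, 0]], yaw=[0.1, 0.1, 0.1, 0.1, 0])

```text
time_s: 1.35
position: [0.4304, -0.256, 0.1271]
tool_rot: [[0.45, 0.893, -0.002], [0.893, -0.45, 0.002], [0.001, -0.003, -1.0]]
ft_force: [0.0, -1.1, 0.3]
grip_width: 0.0852
gripper_force: 0.0
```

```bash
cat >> h.py <<'E'
def wcam():
    s=env.observe();c=env.calibration('wrist');return s,c
def wz(s,c,pts,z):
    H=c['hand_eye'];R=s['tool_rot'];o=s['position']+R@H[:3,3];out=[]
    for u,v in np.asarray(pts,float):
        a=np.array([(u-c['cx']),(v-c['cy'])])/c['fx'];t=np.hypot(*a)+1e-12
        d=R@H[:3,:3]@np.array([*(a/t*np.sin(t)),np.cos(t)])
        out.append(o+d*(z-o[2])/d[2])
    return np.array(out)
def topview(s,c,im,cen,half,z,k=4):
    # straight-down picture of plane z: k px/mm... column = +y to left, row = x up
    n=int(2*half*1000*k);g=np.arange(n)/(k*1000.)
    X=(cen[0]+half-g)[:,None]+np.zeros((1,n));Y=(cen[1]+half-g)[None,:]+np.zeros((n,1))
    H=c['hand_eye'];R=s['tool_rot'];o=s['position']+R@H[:3,3]
    P=np.stack([X,Y,np.full_like(X,z)],-1)-o;q=P@(R@H[:3,:3])
    r=np.hypot(q[...,0],q[...,1]);t=np.arctan2(r,q[...,2])*c['fx']/np.maximum(r,1e-9)
    return cv2.remap(im,(q[...,0]*t+c['cx']).astype(np.float32),(q[...,1]*t+c['cy']).astype(np.float32),cv2.INTER_LINEAR)
E
python3 - <<'E'
from h import *
s,c=wcam();im=save('wrist','w1.png')
print(s['position'])
E
```

```text
[ 0.4304 -0.256   0.1271]
```

View pics/w1.png

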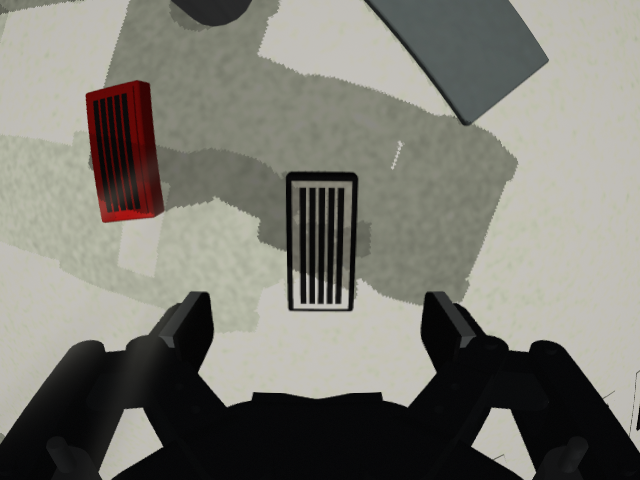

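The wrist view shows the black case at (322,242), lined up between the fingers, and the red one aside at (125,150). Checking its outline at z=0.022.

```bash
cat >> h.py <<'E'
def wrect(s,c,m,box,z):
    x0,y0,x1,y1=box;mm=np.zeros(m.shape,np.uint8);mm[y0:y1,x0:x1]=m[y0:y1,x0:x1]
    cs,_=cv2.findContours(mm,cv2.RETR_EXTERNAL,cv2.CHAIN_APPROX_NONE)
    k=max(cs,key=cv2.contourArea).reshape(-1,2)
    w=wz(s,c,k,z)[:,:2];r=cv2.minAreaRect((w*1000).astype(np.float32));return r
E
python3 - <<'E'
from h import *
s,c=wcam();im=cv2.imread('pics/w1.png');V=im.max(2)
dark=cv2.morphologyEx((V<60).astype(np.uint8),cv2.MORPH_CLOSE,np.ones((15,15)))
print(wrect(s,c,dark,(270,150,375,330),.022))
print(wz(s,c,[[287,174],[357,174],[352,310],[290,310]],.022))
E
```

```text
((430.0154724121094, -262.5195617675781), (95.67286682128906, 45.341896057128906), 62.958404541015625)
[[ 0.432  -0.2114  0.022 ]
 [ 0.4712 -0.2312  0.022 ]
 [ 0.428  -0.3152  0.022 ]
 [ 0.3893 -0.2955  0.022 ]]
```

Emit:
jog_arm(hand=[0.085, 0.085, 0.085, 0.085, 0.085], travel=[[0, -0.006, -0.03], [0, 0, -0.03], [0, 0, -0.027], [0, 0, -0.02], [0, 0, 0]], yaw=[-0.005, 0, 0, 0, 0])

```text
time_s: 2.02
position: [0.4285, -0.265, 0.0206]
tool_rot: [[0.46, 0.888, -0.002], [0.888, -0.46, 0.001], [0.001, -0.002, -1.0]]
ft_force: [0.3, 0.9, 0.6]
grip_width: 0.085
gripper_force: 0.0
```

Emit:
jog_arm(hand=[0.03, 0.03, 0.03, 0.03, 0.03], travel=[[0, 0, 0], [0, 0, 0], [0, 0, 0], [0, 0, 0], [0, 0, 0]], yaw=[0, 0, 0, 0, 0])

```text
time_s: 2.65
position: [0.4297, -0.2649, 0.0224]
tool_rot: [[0.458, 0.889, 0.001], [0.889, -0.458, -0.002], [-0.001, 0.002, -1.0]]
ft_force: [-1.7, -0.2, 5.8]
grip_width: 0.0449
gripper_force: 41.3
```

Emit:
jog_arm(hand=[0.03, 0.03, 0.03, 0.03, 0.03], travel=[[0, 0, 0.03], [0, 0, 0.03], [0.02, 0.015, 0.02], [0.03, 0.02, 0], [0.03, 0.02, 0]], yaw=[0, 0, 0.1, 0.13, 0.13])

```text
time_s: 3.28
position: [0.5102, -0.2089, 0.1021]
tool_rot: [[0.112, 0.994, 0.001], [0.994, -0.112, -0.001], [-0.001, 0.001, -1.0]]
ft_force: [0.5, -1.0, -2.2]
grip_width: 0.045
gripper_force: 41.8
```

Emit:
jog_arm(hand=[0.03, 0.03, 0.03, 0.03, 0.03], travel=[[0.03, 0.02, 0], [0.03, 0.02, 0], [0.017, 0.008, 0], [0, 0, 0], [0, 0, 0]], yaw=[0.13, 0.13, 0.087, 0, 0])

```text
time_s: 3.9
position: [0.5858, -0.1617, 0.1014]
tool_rot: [[-0.227, 0.974, -0.001], [0.974, 0.227, 0.0], [0.0, -0.0, -1.0]]
ft_force: [-0.3, -0.2, -0.2]
grip_width: 0.045
gripper_force: 41.8
```

Run:
```python
from h import *
s,c=wcam();im=save('wrist','w2.png')
print(s['position'],s['tool_rot'][:2,1],s['grip_width'])
```

```text
[ 0.5858 -0.1617  0.1014] [0.9738 0.2272] 0.04503434388692609
```

View pics/w2.png

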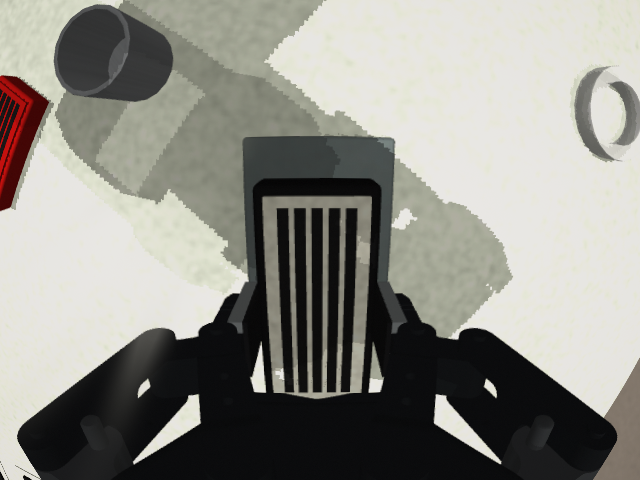

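The view shows the case held square, over the pad. The pad's left corners are at (243,138) and (394,138); the case's left end is around (317,180).

Run:
```python
from h import *
s,c=wcam();R=s['tool_rot'];p=s['position']
w=wz(s,c,[[244,138],[394,138],[247,275],[388,275]],.010);print(w)
t=(w-p)@R;print('tool xy of pad pts',t[:,:2])
w=wz(s,c,[[255,181],[379,181],[258,260],[377,260]],.101);print('case tool xy',((w-p)@R)[:,:2])
```

```text
[[ 0.5287 -0.1076  0.01  ]
 [ 0.6144 -0.0876  0.01  ]
 [ 0.5463 -0.1915  0.01  ]
 [ 0.634  -0.171   0.01  ]]
tool xy of pad pts [[ 0.0657 -0.0431]
 [ 0.0658  0.0448]
 [-0.0199 -0.045 ]
 [-0.0199  0.045 ]]
case tool xy [[ 0.0521 -0.0217]
 [ 0.0521  0.0211]
 [ 0.0232 -0.0218]
 [ 0.0232  0.0216]]
```

Emit:
jog_arm(hand=[0.03, 0.03, 0.03, 0.03, 0.03], travel=[[0.001, -0.002, -0.02], [0, 0, -0.02], [0, 0, -0.018], [0, 0, -0.01], [0, 0, -0.001]], yaw=[0.002, 0, 0, 0, 0])

```text
time_s: 4.58
position: [0.5872, -0.1639, 0.0325]
tool_rot: [[-0.23, 0.973, -0.0], [0.973, 0.23, -0.0], [-0.0, -0.0, -1.0]]
ft_force: [-0.1, -0.5, -1.0]
grip_width: 0.0446
gripper_force: 42.1
```

Emit:
jog_arm(hand=[0.03, 0.065, 0.065, 0.065, 0.065], travel=[[0, 0, 0], [0, 0, 0], [0, 0, 0], [0, 0, 0], [0, 0, 0]], yaw=[0, 0, 0, 0, 0])

```text
time_s: 5.2
position: [0.5875, -0.1635, 0.0324]
tool_rot: [[-0.231, 0.973, 0.0], [0.973, 0.231, -0.0], [-0.0, 0.0, -1.0]]
ft_force: [0.1, -0.3, -0.1]
grip_width: 0.0652
gripper_force: 0.0
```

Emit:
jog_arm(hand=[0.085, 0.085, 0.085, 0.085, 0.085], travel=[[0, 0, 0.03], [0, 0, 0.04], [0.005, -0.02, 0.04], [0.005, -0.02, 0.03], [0.005, -0.02, 0]], yaw=[0, 0, 0, 0, 0])

```text
time_s: 5.82
position: [0.6033, -0.2245, 0.1749]
tool_rot: [[-0.231, 0.973, 0.004], [0.973, 0.231, -0.003], [-0.003, 0.004, -1.0]]
ft_force: [-0.4, 0.4, -0.7]
grip_width: 0.085
gripper_force: 0.0
```

Emit:
jog_arm(hand=[0.085, 0.085, 0.085, 0.085, 0.085], travel=[[0, 0, 0], [0, 0, 0], [0, 0, 0], [0, 0, 0], [0, 0, 0]], yaw=[0, 0, 0, 0, 0])

```text
time_s: 6.45
position: [0.6024, -0.2232, 0.1723]
tool_rot: [[-0.231, 0.973, -0.0], [0.973, 0.231, 0.0], [0.0, -0.0, -1.0]]
ft_force: [-0.5, 0.1, -0.1]
grip_width: 0.0852
gripper_force: 0.0
```

Run:
```python
from h import *
s,c=wcam();im=save('wrist','w3.png')
print(s['position'],s['tool_rot'][:2,1])
```

```text
[ 0.6024 -0.2232  0.1723] [0.9729 0.2312]
```

View pics/w3.png

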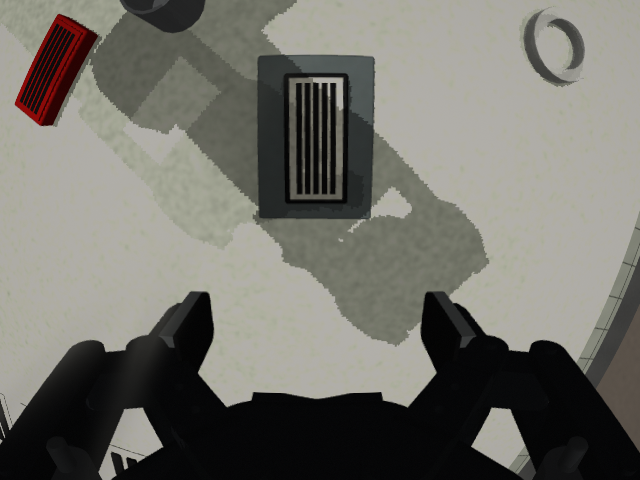

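The case lies on the pad, square and about centred. Pad corners (258,56), (374,57), (371,218), (259,218); case (284,73)-(349,203).

Run:
```python
from h import *
s,c=wcam();R=s['tool_rot'];p=s['position']
im=cv2.imread('pics/w3.png');V=im.max(2)
d=cv2.morphologyEx((V<38).astype(np.uint8),cv2.MORPH_CLOSE,np.ones((13,13)))
print('case auto',wrect(s,c,d,(270,60,362,212),.032))
P=wz(s,c,[[258.5,56],[374.5,57],[371.5,218],[259,218]],.010)
C=wz(s,c,[[285,74],[349,73],[348,203],[286,202]],.032)
for n,w in(('pad',P),('case',C)):
    t=((w-p)@R)[:,:2];print(n,t,'mean tool',t.mean(0),'world',w.mean(0))
```

```text
case auto ((586.38623046875, -161.57046508789062), (46.98093795776367, 95.11695098876953), 13.218835830688477)
pad [[ 0.1293 -0.0453]
 [ 0.1284  0.0438]
 [ 0.0005  0.0434]
 [ 0.0005 -0.047 ]] mean tool [ 0.0647 -0.0013] world [ 0.5862 -0.1606  0.01  ]
case [[ 0.1106 -0.0229]
 [ 0.1113  0.0222]
 [ 0.017   0.0223]
 [ 0.0177 -0.023 ]] mean tool [ 0.0641 -0.0004] world [ 0.5872 -0.1609  0.032 ]
```

Emit:
jog_arm(hand=[0.085, 0.085, 0.085, 0.085, 0.085], travel=[[-0.017, 0.047, 0], [-0.017, 0.047, 0], [-0.017, 0.047, 0], [-0.017, 0.047, 0], [-0.017, 0.047, 0]], yaw=[-0.044, -0.044, -0.044, -0.044, -0.044])

```text
time_s: 7.12
position: [0.5167, 0.013, 0.1725]
tool_rot: [[-0.011, 1.0, 0.001], [1.0, 0.011, -0.0], [-0.0, 0.001, -1.0]]
ft_force: [0.3, -0.4, 0.3]
grip_width: 0.0851
gripper_force: 0.0
```

Emit:
jog_arm(hand=[0.085, 0.085, 0.085, 0.085, 0.085], travel=[[-0.016, 0.047, -0.01], [-0.016, 0.047, -0.01], [-0.016, 0.047, -0.01], [-0.016, 0.047, -0.01], [-0.016, 0.047, 0]], yaw=[-0.044, -0.044, -0.044, -0.044, -0.044])

```text
time_s: 7.75
position: [0.4365, 0.248, 0.1319]
tool_rot: [[0.207, 0.978, -0.001], [0.978, -0.207, -0.0], [-0.0, -0.001, -1.0]]
ft_force: [-0.0, -0.4, -0.7]
grip_width: 0.0852
gripper_force: 0.0
```

Emit:
jog_arm(hand=[0.085, 0.085, 0.085, 0.085, 0.085], travel=[[0, 0, 0], [0, 0, 0], [0, 0, 0], [0, 0, 0], [0, 0, 0]], yaw=[0, 0, 0, 0, 0])

```text
time_s: 8.38
position: [0.4377, 0.2461, 0.1324]
tool_rot: [[0.206, 0.978, 0.0], [0.978, -0.206, -0.0], [-0.0, 0.0, -1.0]]
ft_force: [0.0, 0.6, 0.8]
grip_width: 0.0851
gripper_force: 0.0
```

Run:
```python
from h import *
s,c=wcam();im=save('wrist','w4.png')
print(s['position'],s['tool_rot'][:2,1])
V=im.max(2)
d=cv2.morphologyEx((V<60).astype(np.uint8),cv2.MORPH_CLOSE,np.ones((15,15)))
print('case auto',wrect(s,c,d,(230,120,420,330),.022))
```

```text
[0.4377 0.2461 0.1324] [ 0.9785 -0.2064]
case auto ((435.2089538574219, 256.1190185546875), (60.613224029541016, 45.29521179199219), 77.99735260009766)
```

View pics/w4.png

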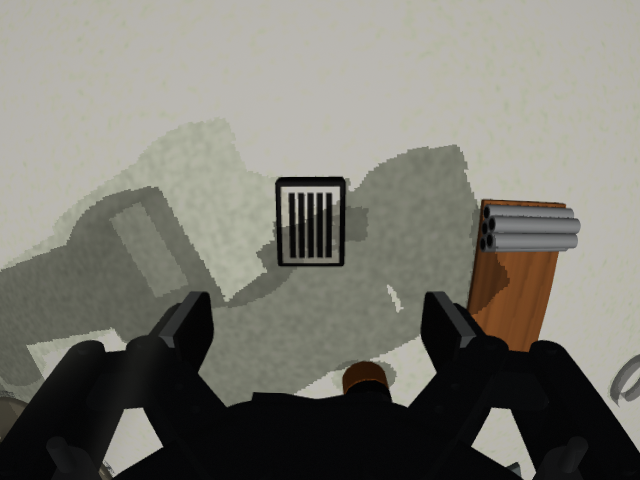

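The short case is alone in view at (311,222), between and aligned with the fingers, measured 60.6x45.3 mm. Grasping.

Emit:
jog_arm(hand=[0.085, 0.085, 0.085, 0.085, 0.085], travel=[[-0.0025, 0.0095, -0.03], [0, 0, -0.03], [0, 0, -0.03], [0, 0, -0.02], [0, 0, 0]], yaw=[0, 0, 0, 0, 0])

```text
time_s: 9.05
position: [0.4344, 0.2557, 0.0214]
tool_rot: [[0.206, 0.979, -0.003], [0.979, -0.206, -0.001], [-0.001, -0.002, -1.0]]
ft_force: [0.2, 0.6, 0.1]
grip_width: 0.0848
gripper_force: 0.0
```

Emit:
jog_arm(hand=[0.03, 0.03, 0.03, 0.03, 0.03], travel=[[0, 0, 0], [0, 0, 0], [0, 0, 0], [0, 0, 0], [0, 0, 0]], yaw=[0, 0, 0, 0, 0])

```text
time_s: 9.68
position: [0.4353, 0.2562, 0.0234]
tool_rot: [[0.205, 0.979, 0.002], [0.979, -0.205, 0.0], [0.001, 0.002, -1.0]]
ft_force: [-0.6, -0.3, 4.9]
grip_width: 0.0449
gripper_force: 41.1
```

Emit:
jog_arm(hand=[0.03, 0.03, 0.03, 0.03, 0.03], travel=[[0, 0, 0.04], [0, 0, 0.04], [0, -0.02, 0.02], [0.015, -0.035, 0.01], [0.015, -0.04, 0]], yaw=[0, 0, 0, 0.04, 0.05])

```text
time_s: 10.3
position: [0.4655, 0.1604, 0.1338]
tool_rot: [[0.114, 0.993, 0.003], [0.993, -0.114, 0.0], [0.001, 0.003, -1.0]]
ft_force: [0.8, 0.1, -0.4]
grip_width: 0.0449
gripper_force: 41.6
```

Emit:
jog_arm(hand=[0.03, 0.03, 0.03, 0.03, 0.03], travel=[[0.02, -0.045, 0], [0.02, -0.045, 0], [0.02, -0.045, 0], [0.02, -0.045, 0], [0.02, -0.045, 0]], yaw=[0.05, 0.05, 0.05, 0.05, 0.05])

```text
time_s: 10.92
position: [0.5654, -0.0655, 0.1329]
tool_rot: [[-0.134, 0.991, 0.001], [0.991, 0.134, -0.0], [-0.0, 0.001, -1.0]]
ft_force: [0.9, 0.9, -0.8]
grip_width: 0.0448
gripper_force: 41.6
```

Emit:
jog_arm(hand=[0.03, 0.03, 0.03, 0.03, 0.03], travel=[[0.0215, -0.045, 0], [0, -0.035, 0], [0, -0.0175, -0.02], [0, 0, -0.02], [0, 0, 0]], yaw=[0.05, 0.05, 0, 0, 0])

```text
time_s: 11.55
position: [0.5857, -0.1613, 0.0915]
tool_rot: [[-0.231, 0.973, -0.002], [0.973, 0.231, 0.001], [0.002, -0.002, -1.0]]
ft_force: [-1.2, -0.1, -0.1]
grip_width: 0.0447
gripper_force: 41.6
```

Emit:
jog_arm(hand=[0.03, 0.03, 0.03, 0.03, 0.03], travel=[[0, 0, 0], [0, 0, 0], [0, 0, 0], [0, 0, 0], [0, 0, 0]], yaw=[0, 0, 0, 0, 0])

```text
time_s: 12.18
position: [0.5864, -0.1614, 0.0924]
tool_rot: [[-0.231, 0.973, 0.0], [0.973, 0.231, -0.0], [-0.0, 0.0, -1.0]]
ft_force: [0.0, -0.3, -0.9]
grip_width: 0.0451
gripper_force: 41.6
```

Run:
```python
from h import *
s,c=wcam();im=save('wrist','w5.png')
print(s['position'],s['tool_rot'][:2,1],s['grip_width'])
```

```text
[ 0.5864 -0.1614  0.0924] [0.973 0.231] 0.04507750384388486
```

View pics/w5.png

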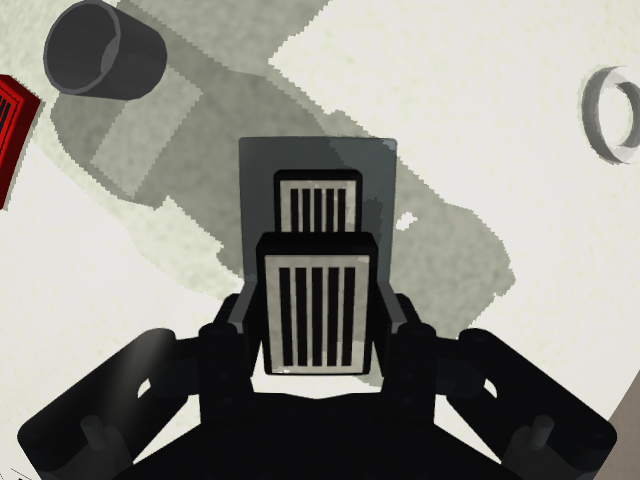

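The view shows the short case held (257-378 x 236-375) in line over the long one (275-361, upper edge 171).

Run:
```python
from h import *
s,c=wcam();R=s['tool_rot'];p=s['position']
for n,q,z in(('long',[[275,172],[361,172],[277,225],[360,225]],.032),('short',[[257,240],[378,240],[264,375],[370,375]],.091)):
    print(n,((wz(s,c,q,z)-p)@R)[:,:2])
```

```text
long [[ 0.0486 -0.0215]
 [ 0.0486  0.0218]
 [ 0.0209 -0.0211]
 [ 0.0209  0.022 ]]
short [[ 0.0306 -0.022 ]
 [ 0.0306  0.0217]
 [-0.0296 -0.0229]
 [-0.0295  0.0222]]
```

Emit:
jog_arm(hand=[0.03, 0.03, 0.03, 0.03, 0.03], travel=[[0, 0, -0.015], [0, 0, -0.012], [0, 0, -0.006], [0, 0, -0.0035], [0, 0, 0]], yaw=[0, 0, 0, 0, 0])

```text
time_s: 12.85
position: [0.5866, -0.1615, 0.0559]
tool_rot: [[-0.231, 0.973, 0.0], [0.973, 0.231, -0.0], [-0.0, 0.0, -1.0]]
ft_force: [-0.1, -0.4, -1.0]
grip_width: 0.0447
gripper_force: 41.6
```

Emit:
jog_arm(hand=[0.03, 0.055, 0.055, 0.055, 0.055], travel=[[0, 0, 0], [0, 0, 0], [0, 0, 0], [0, 0, 0], [0, 0, 0]], yaw=[0, 0, 0, 0, 0])

```text
time_s: 13.48
position: [0.5864, -0.1615, 0.0558]
tool_rot: [[-0.231, 0.973, 0.0], [0.973, 0.231, -0.0], [-0.0, 0.0, -1.0]]
ft_force: [0.4, 0.1, -0.5]
grip_width: 0.055
gripper_force: 0.0
```

Emit:
jog_arm(hand=[0.065, 0.085, 0.085, 0.085, 0.085], travel=[[0, 0, 0.02], [0, 0, 0.04], [0.005, -0.02, 0.04], [0.005, -0.02, 0.02], [0.005, -0.02, 0]], yaw=[0, 0, 0, 0, 0])

```text
time_s: 14.1
position: [0.602, -0.2224, 0.1773]
tool_rot: [[-0.231, 0.973, 0.003], [0.973, 0.231, -0.002], [-0.002, 0.002, -1.0]]
ft_force: [-0.1, 0.6, 0.1]
grip_width: 0.085
gripper_force: 0.0
```

Emit:
jog_arm(hand=[0.085, 0.085, 0.085, 0.085, 0.085], travel=[[0, 0, 0], [0, 0, 0], [0, 0, 0], [0, 0, 0], [0, 0, 0]], yaw=[0, 0, 0, 0, 0])

```text
time_s: 14.72
position: [0.6014, -0.2212, 0.1758]
tool_rot: [[-0.231, 0.973, -0.0], [0.973, 0.231, 0.0], [0.0, -0.0, -1.0]]
ft_force: [-0.5, -0.2, -0.2]
grip_width: 0.0847
gripper_force: 0.0
```

Run:
```python
from h import *
s,c=wcam();im=save('wrist','w6.png')
print(s['position'],s['tool_rot'][:2,1],s['grip_width'])
```

```text
[ 0.6014 -0.2212  0.1758] [0.9729 0.2313] 0.08470682082810863
```

View pics/w6.png

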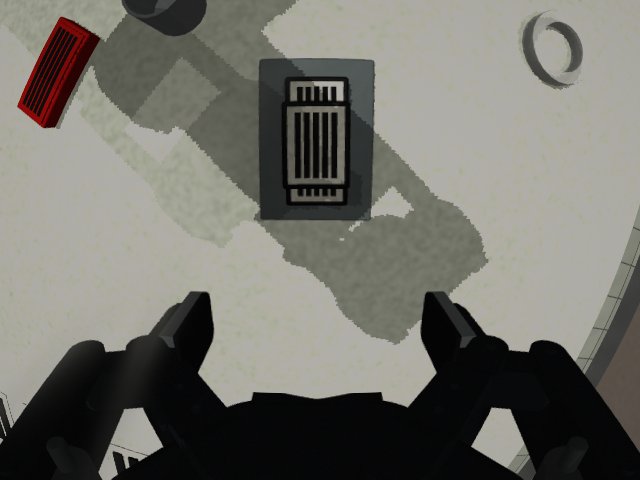

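The stack is neat: short case (282-350 x 102-186) on the long one (286-349 x 76-205). Now to the pot.

Emit:
jog_arm(hand=[0.085, 0.085, 0.085, 0.085, 0.085], travel=[[-0.02, 0.035, 0], [-0.02, 0.035, 0], [-0.02, 0.035, 0], [-0.02, 0.035, 0], [-0.02, 0.035, 0]], yaw=[-0.056, -0.056, -0.056, -0.056, -0.056])

```text
time_s: 15.4
position: [0.5007, -0.0454, 0.176]
tool_rot: [[0.049, 0.999, 0.0], [0.999, -0.049, -0.0], [-0.0, 0.0, -1.0]]
ft_force: [0.5, -0.6, -0.2]
grip_width: 0.085
gripper_force: 0.0
```

Emit:
jog_arm(hand=[0.085, 0.085, 0.085, 0.085, 0.085], travel=[[-0.02, 0.035, -0.005], [-0.02, 0.035, -0.005], [-0.02, 0.03, 0], [0, 0, 0], [0, 0, 0]], yaw=[-0.056, -0.056, -0.058, 0, 0])

```text
time_s: 16.02
position: [0.442, 0.0532, 0.1661]
tool_rot: [[0.215, 0.977, 0.001], [0.977, -0.215, -0.0], [-0.0, 0.001, -1.0]]
ft_force: [0.8, 0.0, 0.2]
grip_width: 0.0849
gripper_force: 0.0
```

Run:
```python
from h import *
s,c=wcam();im=save('wrist','w7.png')
print(s['position'],s['tool_rot'][:2,1],s['grip_width'])
```

```text
[0.442  0.0532 0.1661] [ 0.9767 -0.2147] 0.08494681714124061
```

View pics/w7.png

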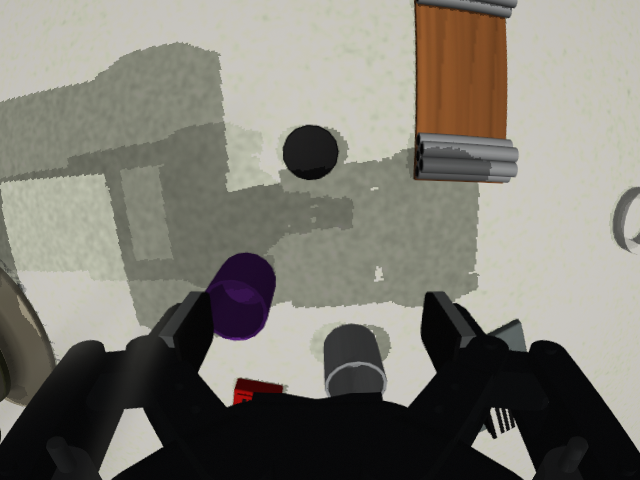

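Pot cap at (311,152), purple cup (242,295), steel cup (355,360), rack board (416-507 x 5-137) with the right-hand bundle at rows 133-183.

Run:
```python
from h import *
s,c=wcam();R=s['tool_rot'];p=s['position']
im=cv2.imread('pics/w7.png');V=im.max(2)
m=(V<50).astype(np.uint8);m[:110]=0;m[195:]=0;m[:,:270]=0;m[:,355:]=0
k=max(cv2.findContours(m,0,1)[0],key=cv2.contourArea).reshape(-1,2)
(w,r)=cv2.minEnclosingCircle((wz(s,c,k,.042)[:,:2]*1000).astype(np.float32));print('pot',w,r)
hsv=cv2.cvtColor(im,cv2.COLOR_BGR2HSV);b=((hsv[...,1]>120)&(hsv[...,0]<25)).astype(np.uint8)
for row in(30,60,90,120):
    x=np.where(b[row,380:560])[0]+380;print(row,x.min(),x.max(),wz(s,c,[[x.min(),row],[x.max()+1,row]],.006)[:,:2].ravel())
for col in(440,460,480):
    y=np.where(b[:125,col])[0];y2=np.where(b[100:,col])[0]+100;print(col,y.min(),y2[y2<150].max(),y2.max(),wz(s,c,[[col,y.min()],[col,y2[y2<150].max()+1],[col,y2.max()+1]],.006)[:,:2].ravel())
# stack check
im=cv2.imread('pics/w6.png')
s6=dict(position=np.array([.6014,-.2212,.1758]),tool_rot=np.array([[-.2313,.9729,0],[.9729,.2313,0],[0,0,-1.]]))
for n,q,z in(('long',[[286,77],[348,77],[348,205],[287,205]],.032),('short',[[282,105],[350,103],[349,186],[283,187]],.054)):
    w=wz(s6,c,q,z);print(n,w.mean(0),((w-s6['position'])@s6['tool_rot'])[:,:2].ravel())
```

```text
pot (449.4068908691406, 107.41912841796875) 18.578628540039062
30 416 505 [0.5502 0.1853 0.631  0.1793]
60 416 506 [0.5444 0.161  0.6252 0.1531]
90 416 506 [0.5391 0.1373 0.6193 0.1278]
120 416 505 [0.5343 0.1141 0.6134 0.103 ]
440 7 133 180 [0.5753 0.2028 0.5518 0.1    0.5454 0.0628]
460 9 134 134 [0.5924 0.1999 0.5688 0.0965 0.5688 0.0965]
480 13 136 181 [0.6099 0.1954 0.5863 0.0923 0.5807 0.0555]
long [ 0.5873 -0.1612  0.032 ] [ 0.1087 -0.0222  0.1087  0.0221  0.0146  0.0229  0.0146 -0.0223]
short [ 0.5869 -0.1635  0.054 ] [ 0.0866 -0.0231  0.0879  0.0216  0.0321  0.0215  0.0314 -0.023 ]
```

Emit:
jog_arm(hand=[0.085, 0.085, 0.085, 0.085, 0.085], travel=[[0.0035, 0.027, 0], [0.004, 0.027, -0.02], [0, 0, -0.04], [0, 0, -0.04], [0, 0, -0.03]], yaw=[0, 0, 0, 0, 0])

```text
time_s: 16.7
position: [0.4494, 0.1068, 0.0343]
tool_rot: [[0.216, 0.976, -0.001], [0.976, -0.216, -0.0], [-0.0, -0.001, -1.0]]
ft_force: [1.8, -0.1, 1.0]
grip_width: 0.085
gripper_force: 0.0
```

Emit:
jog_arm(hand=[0.085, 0.085, 0.025, 0.025, 0.025], travel=[[0, 0, -0.01], [0, 0, 0], [0, 0, 0], [0, 0, 0], [0, 0, 0]], yaw=[0, 0, 0, 0, 0])

```text
time_s: 17.32
position: [0.4492, 0.1076, 0.0266]
tool_rot: [[0.215, 0.977, 0.001], [0.977, -0.215, -0.0], [0.0, 0.001, -1.0]]
ft_force: [-0.8, -0.4, 5.1]
grip_width: 0.0372
gripper_force: 39.5
```

Emit:
jog_arm(hand=[0.025, 0.025, 0.025, 0.025, 0.025], travel=[[0, 0, 0], [0, 0, 0], [0, 0, 0], [0, 0, 0], [0, 0, 0]], yaw=[0, 0, 0, 0, 0])

```text
time_s: 17.95
position: [0.4493, 0.1076, 0.0266]
tool_rot: [[0.215, 0.977, 0.001], [0.977, -0.215, -0.0], [0.0, 0.001, -1.0]]
ft_force: [-1.4, -1.7, 7.1]
grip_width: 0.0372
gripper_force: 39.5
```

Emit:
jog_arm(hand=[0.025, 0.025, 0.025, 0.025, 0.025], travel=[[0, 0, 0.03], [0, 0, 0.03], [0.02, 0.006, 0.01], [0.03, 0.01, 0], [0.04, 0.012, 0]], yaw=[0, 0, 0, 0, 0])

```text
time_s: 18.58
position: [0.5395, 0.1359, 0.0964]
tool_rot: [[0.215, 0.977, 0.0], [0.977, -0.215, -0.0], [0.0, 0.0, -1.0]]
ft_force: [0.8, -0.1, -0.3]
grip_width: 0.0368
gripper_force: 40.3
```

Emit:
jog_arm(hand=[0.025, 0.025, 0.025, 0.025, 0.025], travel=[[0.03, 0.009, 0], [0.0135, 0.004, 0], [0, 0, -0.02], [0, 0, -0.02], [0, 0, 0]], yaw=[0, 0, 0, 0, 0])

```text
time_s: 19.2
position: [0.5816, 0.1485, 0.0548]
tool_rot: [[0.215, 0.977, -0.003], [0.977, -0.215, -0.0], [-0.001, -0.003, -1.0]]
ft_force: [-0.5, 0.5, -0.3]
grip_width: 0.0371
gripper_force: 40.4
```

Emit:
jog_arm(hand=[0.025, 0.025, 0.025, 0.025, 0.025], travel=[[0, 0, -0.015], [0, 0, -0.007], [0, 0, -0.001], [0, 0, 0], [0, 0, 0]], yaw=[0, 0, 0, 0, 0])

```text
time_s: 19.82
position: [0.5825, 0.1486, 0.033]
tool_rot: [[0.215, 0.977, 0.0], [0.977, -0.215, 0.0], [0.0, 0.0, -1.0]]
ft_force: [0.7, 0.0, -0.5]
grip_width: 0.037
gripper_force: 40.5
```

Emit:
jog_arm(hand=[0.06, 0.06, 0.06, 0.06, 0.06], travel=[[0, 0, 0], [0, 0, 0], [0, 0, 0], [0, 0, 0], [0, 0, 0.02]], yaw=[0, 0, 0, 0, 0])

```text
time_s: 20.45
position: [0.5817, 0.1485, 0.0519]
tool_rot: [[0.215, 0.977, -0.003], [0.977, -0.215, -0.0], [-0.001, -0.003, -1.0]]
ft_force: [-0.2, 0.0, -0.2]
grip_width: 0.0601
gripper_force: 0.0
```

Emit:
jog_arm(hand=[0.085, 0.085, 0.085, 0.085, 0.085], travel=[[0, 0, 0.04], [0, 0, 0.04], [-0.004, -0.02, 0.03], [-0.005, -0.02, 0], [-0.004, -0.02, 0]], yaw=[0, 0, 0, 0, 0])

```text
time_s: 21.08
position: [0.5686, 0.0875, 0.1619]
tool_rot: [[0.215, 0.977, -0.002], [0.977, -0.215, 0.0], [-0.0, -0.002, -1.0]]
ft_force: [-0.2, 0.3, -0.1]
grip_width: 0.0849
gripper_force: 0.0
```

Emit:
jog_arm(hand=[0.085, 0.085, 0.085, 0.085, 0.085], travel=[[0, 0, 0], [0, 0, 0], [0, 0, 0], [0, 0, 0], [0, 0, 0]], yaw=[0, 0, 0, 0, 0])

```text
time_s: 21.7
position: [0.5694, 0.0888, 0.1628]
tool_rot: [[0.215, 0.977, -0.0], [0.977, -0.215, -0.0], [-0.0, -0.0, -1.0]]
ft_force: [0.2, -0.1, -0.6]
grip_width: 0.0846
gripper_force: 0.0
```

Run:
```python
from h import *
s,c=wcam();im=save('wrist','w8.png')
print(s['position'],s['tool_rot'][:2,1],s['grip_width'])
```

```text
[0.5694 0.0888 0.1628] [ 0.9766 -0.2149] 0.08461802106059432
```

View pics/w8.png

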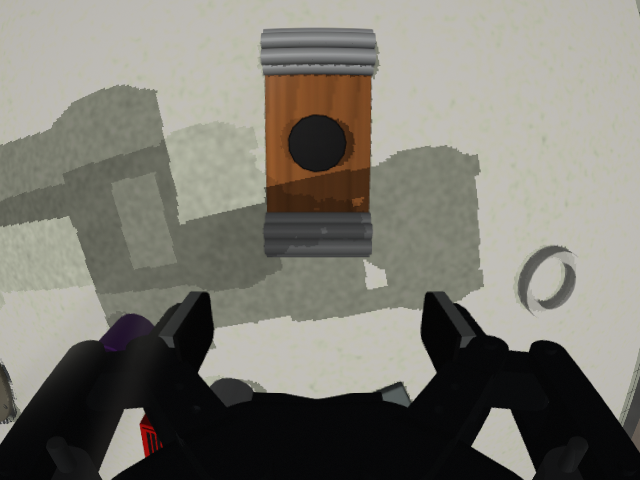

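The pot stands upright at (317,143) on the board (265-371 x 74-212). Measuring how well it is centred.

Run:
```python
from h import *
s,c=wcam();R=s['tool_rot'];p=s['position']
im=cv2.imread('pics/w8.png');V=im.max(2);hsv=cv2.cvtColor(im,cv2.COLOR_BGR2HSV)
T=lambda q,z:((wz(s,c,q,z)-p)@R)[:,:2]*1000
m=(V<48).astype(np.uint8);m[:112]=0;m[174:]=0;m[:,:285]=0;m[:,349:]=0
m=cv2.morphologyEx(m,cv2.MORPH_OPEN,np.ones((9,9)))
k=max(cv2.findContours(m,0,1)[0],key=cv2.contourArea).reshape(-1,2)
print('pot',cv2.minEnclosingCircle(T(k,.048).astype(np.float32)),cv2.boundingRect(k))
b=((hsv[...,1]>110)&(hsv[...,0]<25)).astype(np.uint8)
for row in(85,100,180,200):
    x=np.where(b[row,240:400])[0]+240;print(row,x.min(),x.max(),T([[x.min(),row],[x.max()+1,row]],.006).ravel())
for col in(275,280,355,365):
    y=np.where(b[40:230,col])[0]+40;print(col,y.min(),y.max(),T([[col,y.min()],[col,y.max()+1]],.006).ravel())
```

```text
pot ((61.31525421142578, -0.14507301151752472), 18.712339401245117) (289, 116, 57, 55)
85 266 370 [104.8593 -38.3639 104.9314  40.4982]
100 265 370 [ 93.273  -39.1639  93.3128  40.5345]
180 267 368 [ 31.7257 -38.5457  31.7455  39.9321]
200 267 368 [ 16.0254 -38.9646  16.0407  40.3651]
275 75 211 [112.4182 -31.5418   6.4256 -32.9307]
280 75 211 [112.3024 -27.7693   6.4086 -28.9931]
355 75 211 [112.3132  28.3804   6.4144  29.6062]
365 75 211 [112.5627  35.9396   6.4523  37.4966]
```

Run:
```python
from h import *
print(onz('top',[[358.6,303.4]],.06),onz('top',[[317.2,338]],.06))
```

```text
[[ 0.4454 -0.0708  0.06  ]] [[0.3757 0.012  0.06  ]]
```

Emit:
jog_arm(hand=[0.085, 0.085, 0.085, 0.085, 0.085], travel=[[-0.02, -0.036, 0.01], [-0.02, -0.036, 0.01], [-0.02, -0.036, 0], [-0.02, -0.036, 0], [-0.02, -0.036, 0]], yaw=[0.075, 0.075, 0.075, 0.075, 0.075])

```text
time_s: 22.38
position: [0.4687, -0.0925, 0.183]
tool_rot: [[-0.16, 0.987, 0.0], [0.987, 0.16, -0.0], [-0.0, 0.0, -1.0]]
ft_force: [-0.4, -1.2, 0.4]
grip_width: 0.0852
gripper_force: 0.0
```

Emit:
jog_arm(hand=[0.085, 0.085, 0.085, 0.085, 0.085], travel=[[-0.01, -0.036, 0], [0, 0, 0], [0, 0, 0], [0, 0, 0], [0, 0, 0]], yaw=[0.074, 0, 0, 0, 0])

```text
time_s: 23.0
position: [0.4596, -0.1268, 0.1828]
tool_rot: [[-0.231, 0.973, 0.0], [0.973, 0.231, 0.0], [0.0, 0.0, -1.0]]
ft_force: [-0.2, -1.3, 1.4]
grip_width: 0.0849
gripper_force: 0.0
```

Run:
```python
from h import *
s,c=wcam();im=save('wrist','w9.png')
print(s['position'],s['tool_rot'][:2,1],s['grip_width'])
```

```text
[ 0.4596 -0.1268  0.1828] [0.973  0.2309] 0.08491163686250051
```

View pics/w9.png

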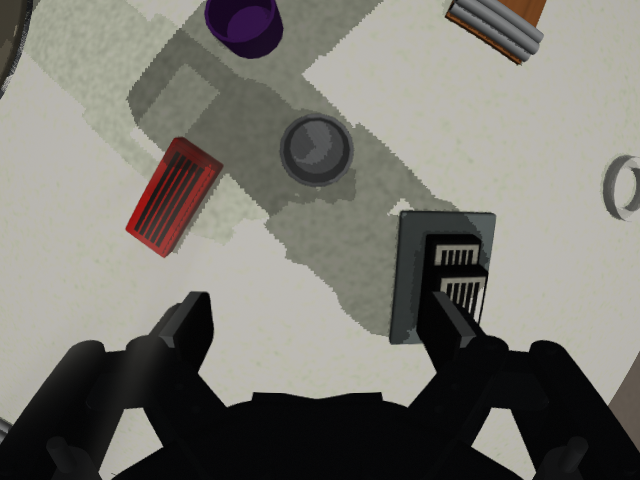

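The steel cup's rim centre is at (317,149), with the purple cup at (244,25) and the red case at (175,195), both clear of it.

Run:
```python
from h import *
s,c=wcam()
w=wz(s,c,[[280,149],[354,149],[317,112.5],[317,186.5]],.06);print(w,w.mean(0),np.linalg.norm(w[0]-w[1]),np.linalg.norm(w[2]-w[3]))
w=wz(s,c,[[401,211],[495,212]],.01);print('pad left corners',w,w.mean(0))
```

```text
[[ 0.422  -0.077   0.06  ]
 [ 0.47   -0.0656  0.06  ]
 [ 0.4404 -0.0477  0.06  ]
 [ 0.4519 -0.0961  0.06  ]] [ 0.4461 -0.0716  0.06  ] 0.04931842147416481 0.04982587578221264
pad left corners [[ 0.5266 -0.1067  0.01  ]
 [ 0.6124 -0.0859  0.01  ]] [ 0.5695 -0.0963  0.01  ]
```

Emit:
jog_arm(hand=[0.08, 0.08, 0.08, 0.08, 0.08], travel=[[-0.007, 0.028, 0], [-0.0065, 0.027, 0], [0, 0, -0.04], [0, 0, -0.04], [0, 0, -0.035]], yaw=[0, 0, 0, 0, 0])

```text
time_s: 23.68
position: [0.4459, -0.072, 0.0667]
tool_rot: [[-0.23, 0.973, 0.0], [0.973, 0.23, -0.0], [-0.0, 0.0, -1.0]]
ft_force: [-0.4, -0.4, 0.0]
grip_width: 0.0802
gripper_force: 0.0
```

Emit:
jog_arm(hand=[0.08, 0.08, 0.035, 0.035, 0.035], travel=[[0, 0, -0.022], [0, 0, 0], [0, 0, 0], [0, 0, 0], [0, 0, 0]], yaw=[0, 0, 0, 0, 0])

```text
time_s: 24.3
position: [0.4464, -0.0726, 0.047]
tool_rot: [[-0.23, 0.973, 0.002], [0.973, 0.23, -0.001], [-0.001, 0.002, -1.0]]
ft_force: [-0.6, -0.0, 5.5]
grip_width: 0.0482
gripper_force: 41.3
```

Emit:
jog_arm(hand=[0.035, 0.035, 0.035, 0.035, 0.035], travel=[[0, 0, 0], [0, 0, 0], [0, 0, 0], [0, 0, 0], [0, 0, 0]], yaw=[0, 0, 0, 0, 0])

```text
time_s: 24.92
position: [0.4464, -0.0726, 0.0471]
tool_rot: [[-0.23, 0.973, 0.002], [0.973, 0.23, -0.001], [-0.001, 0.002, -1.0]]
ft_force: [-0.3, 0.7, 5.6]
grip_width: 0.0482
gripper_force: 41.3
```

Emit:
jog_arm(hand=[0.035, 0.035, 0.035, 0.035, 0.035], travel=[[0, 0, 0.025], [0.01, 0.003, 0.015], [0.03, 0.008, 0], [0.035, 0.009, 0], [0.03, 0.008, 0]], yaw=[0, 0, 0, 0, 0])

```text
time_s: 25.55
position: [0.5522, -0.0441, 0.0867]
tool_rot: [[-0.23, 0.973, 0.001], [0.973, 0.23, -0.0], [-0.001, 0.001, -1.0]]
ft_force: [1.4, 0.8, -1.2]
grip_width: 0.0479
gripper_force: 42.1
```

Emit:
jog_arm(hand=[0.035, 0.035, 0.035, 0.035, 0.035], travel=[[0.0065, 0, 0], [0, 0, -0.015], [0, 0, -0.014], [0, 0, -0.008], [0, 0, -0.002]], yaw=[0, 0, 0, 0, 0])

```text
time_s: 26.18
position: [0.5564, -0.0445, 0.0471]
tool_rot: [[-0.23, 0.973, -0.002], [0.973, 0.23, 0.0], [0.001, -0.002, -1.0]]
ft_force: [-8.7, 2.5, 21.7]
grip_width: 0.0484
gripper_force: 44.2
```

Emit:
jog_arm(hand=[0.035, 0.035, 0.035, 0.035, 0.035], travel=[[0, 0, 0], [0, 0, 0], [0, 0, 0], [0, 0, 0], [0, 0, 0]], yaw=[0, 0, 0, 0, 0])

```text
time_s: 26.8
position: [0.5566, -0.0445, 0.0471]
tool_rot: [[-0.23, 0.973, -0.001], [0.973, 0.23, 0.0], [0.0, -0.001, -1.0]]
ft_force: [-4.4, 0.6, 7.2]
grip_width: 0.0484
gripper_force: 42.7
```

Emit:
jog_arm(hand=[0.07, 0.07, 0.07, 0.07, 0.07], travel=[[0, 0, 0], [0, 0, 0], [0, 0, 0], [0, 0, 0], [0, 0, 0.02]], yaw=[0, 0, 0, 0, 0])

```text
time_s: 27.42
position: [0.5567, -0.0443, 0.0659]
tool_rot: [[-0.23, 0.973, -0.003], [0.973, 0.23, 0.001], [0.002, -0.003, -1.0]]
ft_force: [-0.8, -0.2, 1.1]
grip_width: 0.0701
gripper_force: 0.0
```

Emit:
jog_arm(hand=[0.085, 0.085, 0.085, 0.085, 0.085], travel=[[0, 0, 0.04], [0, 0, 0.05], [0.006, -0.025, 0.03], [0.006, -0.025, 0.02], [0.006, -0.025, 0.02]], yaw=[0, 0, 0, 0, 0])

```text
time_s: 28.05
position: [0.5755, -0.1201, 0.2277]
tool_rot: [[-0.23, 0.973, 0.0], [0.973, 0.23, -0.0], [-0.0, 0.0, -1.0]]
ft_force: [0.4, -0.7, -0.4]
grip_width: 0.0849
gripper_force: 0.0
```

Emit:
jog_arm(hand=[0.085, 0.085, 0.085, 0.085, 0.085], travel=[[0.007, -0.03, 0.02], [0, 0, 0], [0, 0, 0], [0, 0, 0], [0, 0, 0]], yaw=[0, 0, 0, 0, 0])

```text
time_s: 28.68
position: [0.5823, -0.1487, 0.2465]
tool_rot: [[-0.231, 0.973, -0.001], [0.973, 0.231, 0.0], [0.001, -0.001, -1.0]]
ft_force: [0.4, -0.2, 0.7]
grip_width: 0.0853
gripper_force: 0.0
```

Run:
```python
from h import *
s,c=wcam();im=save('wrist','w10.png')
print(s['position'],s['tool_rot'][:2,1],s['grip_width'])
```

```text
[ 0.5823 -0.1487  0.2465] [0.973  0.2307] 0.08529462588516086
```

View pics/w10.png

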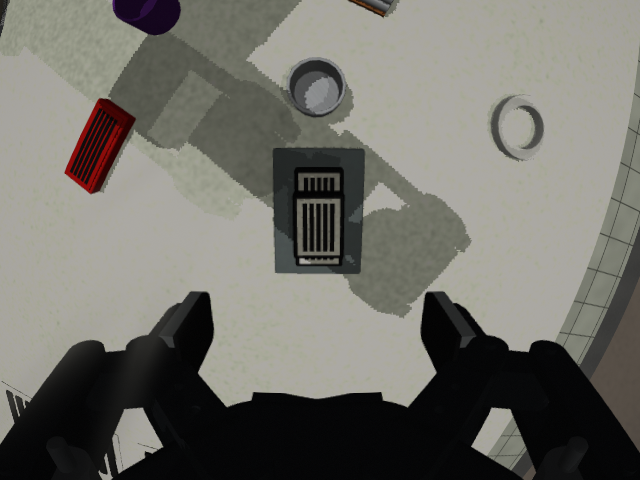

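The cup stands upright at (316,86), above the pad's left edge (274-364, row 149). The stack is intact.

Run:
```python
from h import *
s,c=wcam();R=s['tool_rot'];p=s['position']
T=lambda q,z:((wz(s,c,q,z)-p)@R)[:,:2]*1000
r=T([[288,86],[345,86],[316,57.5],[316,115.5]],.06);print('rim',r.ravel())
q=T([[274,149],[364,149],[361,272.5],[276,272.5]],.01);print('pad',q.ravel(),q.mean(0))
print('long',T([[294,168],[343,168],[342,265],[295,265]],.032).ravel())
print('short',T([[293,197],[344,197],[343,256],[294,256]],.054).ravel())
```

```text
rim [107.4736 -24.3533 107.4464  22.7668 131.8337  -1.1975  82.2223  -1.2095]
pad [ 52.0177 -42.2196  52.0857  45.329  -76.0366  45.9432 -76.0362 -43.5907] [-11.9924   1.3655]
long [ 35.261  -21.4945  35.2826  23.4537 -59.2028  24.079  -59.2044 -21.9455]
short [ 12.0561 -21.286   12.0717  23.1171 -42.1907  23.2307 -42.1941 -21.2912]
```

```bash
python3 -c "
from rig import env
print(env.close_job())"
```

```text
the job is handed in; nothing more can be done
None
```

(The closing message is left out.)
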